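Lay out the smear-staining station

ROBOT

A 6-joint arm with a two-finger parallel gripper is mounted at the origin on the work surface. World frame = base frame: x ahead of the robot, y to its left, z up, the work surface at z = 0. Lengths are in mm, angles in rad, forces in N, time in s.
With the tool pointing down it reaches from about 350 to 775 mm from the base axis. Payload 7.3 kg.
Tool frame: the origin (TCP) lies at the very end of the fingers, on their centre line; the grasp point (between the pads) lies 19 mm behind it; x points along the fingers, z is the direction in which the jaws open and shut, and the axes are right-handed (so a half turn about x gives the same grasp; the last joint's range is limited). The gripper opens to 92 mm and grips with 3 to 60 N. Pads are 19 mm wide; open, the fingers measure 130 mm over their backs; the gripper's body (75 mm by 190 mm) begins 47 mm behind the grasp point.
Start: joints at [-1.49, 0.342, 1.524, -0, 1.275, -0.146], TCP at [118.073, -511.57, 226.741] pointing down, gripper open.
Joint ranges: [-2.53, 2.53], [-0.77, 2.02], [0.04, 2.7], [-1, 4.14], [0.28, 2.66], [-3.11, 3.11]. Speed limits (rad/s): [2.57, 2.57, 3.14, 3.14, 3.14, 3.14].

INTERFACE

Orientations are given as [roll, pitch, yaw] about the fixed x, y, z axes, in that order (R = Rz(yaw) Ry(pitch) Rx(roll)).
In Python, from plant import * gives the robot as it stands.
- The arm moves only by the tool carry_out, never from a script. Its argument "rows" is a list of rows, each a list of 4 numbers: the shift along the world's x, y, z in mm, then the turn about the world's z in degrees. In form: [[x, y, z, twist], ...]. A call has 1 to 20 rows; each row is the pose to reach, as a shift and turn from the pose measured when the call began; what a row does not reach only later rows make up. A row lasts 1/12 s, in which the tool goes at most 41.7 mm and 7.16 degrees, less where a joint would pass 70% of its speed; a pose out of reach is approached as far as the arm can. A call with a gripper value outside its range is refused whole. "hand" is the finger opening in mm, from 0 to 91.8, set as the call begins (left out, the last holds). The fingers move at their own pace and stop on an object; the grip force is fixed at half the most. Time passes only in rows, so rows that repeat a pose let the fingers close. It gives the time, the measured TCP pose, the force and the opening at its end, in the units of the state.
- get_obs(): the state, without advancing time (a new reading comes with each control period).
- capture(name): name is "scene" or "top" or "wrist"; returns the picture (400x640x3 uint8, red, green, blue); there is no depth.
- camera_info(name): a dict with "camera_matrix" (3x3 intrinsics, pixels), "pose" (4x4, takes a point from camera to world coordinates); the wrist camera has in their place "mount" (4x4, takes a point from camera to tool coordinates, whose origin is the TCP and whose axes are the tool frame's). Camera axes: x right, y down, z forward; pixel columns grow to the right and rows downward; lengths in mm; the calibration is good to about 2 mm. The wrist camera is an equidistant fisheye: a pixel r from the principal point sees the ray r / f radians off the axis. A picture is of the moment at which its call begins: read the wrist's pose just before it. camera_info takes no time and is no camera call.
- close_job(): hands the job in, once; it reports no verdict.
The state is a dict: "time": time; "joint_positions": joint angles; "dq": joint speeds; "tau": joint torques, N m; "tool_pos": TCP position; "tcp_rot": TCP orientation; "contact_force": force on the tool from outside, world axes, zero at the start; "moment": the same for the moment, N m; "grip_width": finger opening in mm.
Only numpy, scipy, OpenCV 4.12 (cv2) and the standard library are available. Lean on these libraries where they do the work, as an engineer would, in place of code of your own. Each camera call takes 0.05 s, during which the arm holds its last target. There are 200 camera calls.

TASK

Lay out the staining station, with left, right and behind as seen from the robot: around the steel staining tray, stand the amber bottle at its left side, the green bottle at its right side and the blue bottle behind it (the side away from the robot), each upright on the table, centred on its side of the tray with a gap of about 2 cm. On the slide warmer, lay the red slide box in the middle of the dark plate with its long side along the plate's long side, and set the yellow timer in the middle of the slide box's lid. Leave the tube rack and the orange-lidded jar where they stand.

Things in the scene. Friction and masses are not known exactly. Their poses are not given: they have to be found in the camera images.
- amber_bottle: Round bottle with a paper band, standing upright, loose: body 44 mm in diameter up to 58 mm high, then a shoulder and a cap 28 mm wide, 86 mm high in all; about 140 g. Origin: centre of its underside, z up. Brown glass, black cap.
- blue_bottle: Round bottle with a paper band, standing upright, loose: body 44 mm in diameter up to 58 mm high, then a shoulder and a cap 28 mm wide, 86 mm high in all; about 140 g. Origin: centre of its underside, z up. Blue body, blue cap.
- green_bottle: Round bottle with a paper band, standing upright, loose: body 44 mm in diameter up to 58 mm high, then a shoulder and a cap 28 mm wide, 86 mm high in all; about 140 g. Origin: centre of its underside, z up. Green body, green cap.
- slide_box: Red flat slide box, closed, loose: 50 mm (its x) by 90 mm (its y), 32 mm high, paper patch on the flat lid, small white catch on one long side; about 130 g. Origin: centre of its underside, z up.
- timer: Yellow round timer lying flat, loose: 44 mm in diameter, 24 mm high, dark display on top; about 60 g. Origin: centre of its underside, z up.
- tray: Shallow open steel staining tray with two glass rods lying across it, fixed: 120 mm (its x) by 100 mm (its y), walls 18 mm high, rods up to 22 mm. Origin: centre of its underside on the table. Its x points away from the robot (behind), its y to the left, turned at most 0.25 rad.
- warmer: Slide warmer, fixed: grey block with a dark flat top plate, 110 mm (its x) by 150 mm (its y), the plate's top 30 mm above the table; a white control strip 22 mm high stands along its front (-x) from 55 to 80 mm off the centre. Origin: on the table under the middle of the dark plate. Its y runs along the plate's long side, turned at most 0.25 rad.
- tube_rack: White rack of capped sample tubes, loose, to be left alone: 56 mm (its x) by 130 mm (its y), 95 mm high with the caps. Origin: centre of its underside.
- specimen_jar: White specimen jar with an orange lid, loose, to be left alone: 56 mm in diameter, 62 mm high. Origin: centre of its underside.
There are look-alikes about, which are no part of the job. Several things look just like the blue_bottle: the one meant starts farthest to the robot's left.

How it is judged:
By the outcome, as a careful person would: the job done as asked, in the order asked, and still so for the second after the job is handed in, with the robot touching nothing.
It also fails if it takes over 122 s, if anything falls off the work surface, if the arm or the gripper's body presses on something with over 40 N, if the wrist force passes 120 N, or if a joint passes its speed limit or range.

## Working session

There is one attempt and no reset: what is moved stays moved. The work goes in short steps, Python scripts to look and compute and a tool call to move; the robot and the scene stay as the last step left them, time stands still between calls to the robot, and variables do not carry over. Pictures are saved under pics/ and viewed, about 12 in all and at most 16, crops included, and the job is handed in when it is done.

Besides the shell and the picture viewer there is one more tool, called after "Emit:" as name(argument=value, ...), one argument or row to a line, values as JSON. carry_out: Moves the arm, as the interface text tells. Its arguments: {"type":"object","properties":{"rows":{"type":"array"},"hand":{"type":"number"}},"required":["rows"]}

```bash
mkdir -p pics; ls
cat > h.py <<'E'
from plant import *
import numpy as np, cv2
def snap(n,f):
    im=np.array(capture(n)); cv2.imwrite('pics/'+f,im[:,:,::-1]); return im
def ray(n,u,v,T=None):
    c=camera_info(n);K=np.array(c['camera_matrix']);P=np.array(c['pose'])
    d=P[:3,:3]@np.linalg.inv(K)@[u,v,1]; return P[:3,3],d
def onz(n,u,v,z):
    o,d=ray(n,u,v); return (o+d*(z-o[2])/d[2])
E
python3 - <<'E'
from h import *
snap('top','top0.png');snap('scene','sc0.png')
o=get_obs();print(o['time'],o['tool_pos'],o['tcp_rot'],o['grip_width'],o['contact_force'])
for n in('top','scene','wrist'):print(n,{k:np.round(v,3).tolist() if not isinstance(v,str) else v for k,v in camera_info(n).items()})
E
```

```text
pics
0.1 [ 118.04618892 -511.1633982   226.08395919] [2.99333235 1.56931949 1.64933464] 91.93860956304789 [-0.61741373  0.68865474  0.20582332]
top {'camera_matrix': [[489.747, 0.0, 321.385], [0.0, 489.747, 198.071], [0.0, 0.0, 1.0]], 'pose': [[-0.012, -0.998, 0.06, 500.745], [-1.0, 0.011, -0.002, 7.426], [0.001, -0.06, -0.998, 1074.004], [0.0, 0.0, 0.0, 1.0]]}
scene {'camera_matrix': [[404.62, 0.0, 321.506], [0.0, 404.62, 199.534], [0.0, 0.0, 1.0]], 'pose': [[-0.299, 0.795, -0.528, 1024.891], [0.954, 0.246, -0.17, 135.336], [-0.005, -0.555, -0.832, 720.677], [0.0, 0.0, 0.0, 1.0]]}
wrist {'camera_matrix': [[309.707, 0.0, 321.349], [0.0, 309.707, 193.851], [0.0, 0.0, 1.0]], 'mount': [[-0.0, -0.293, 0.956, -158.403], [-0.001, -0.956, -0.293, 79.462], [1.0, -0.001, -0.0, 0.258], [0.0, 0.0, 0.0, 1.0]]}
```

View pics/top0.png

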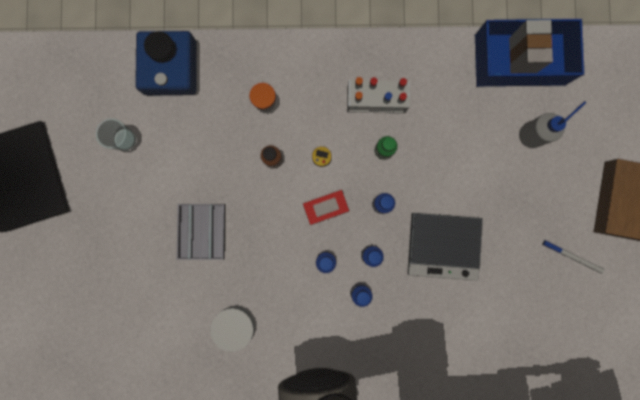

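View pics/sc0.png

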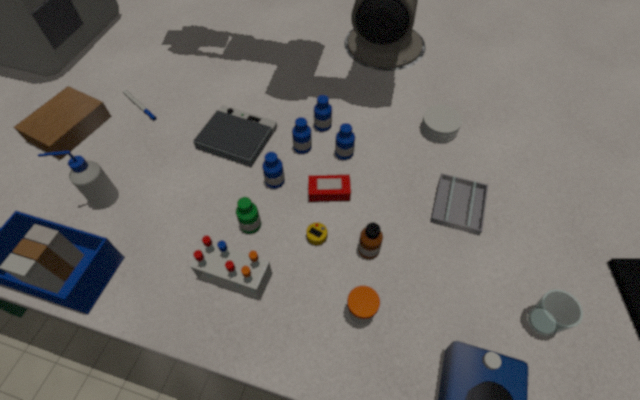

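Candidates for the blue bottle in the top view: (326,262), (373,256), (362,295) and (385,203). The one farthest left is (326,262). Brown bottle (271,156), green (387,147), red box (326,207), timer (322,156), tray (202,231), warmer plate (446,241). Next I'll measure these.

```bash
cat > m.py <<'E'
from h import *
def blobs(im,lo,hi,amin=60):
    h=cv2.cvtColor(im,cv2.COLOR_RGB2HSV); m=cv2.inRange(h,lo,hi)
    m=cv2.morphologyEx(m,cv2.MORPH_CLOSE,np.ones((3,3)))
    cs,_=cv2.findContours(m,cv2.RETR_EXTERNAL,cv2.CHAIN_APPROX_NONE)
    return [c for c in cs if cv2.contourArea(c)>amin]
R={'amber':((3,100,20),(15,255,130),45),'blue':((105,120,40),(125,255,255),45),'green':((50,100,30),(85,255,255),45),
'timer':((20,120,80),(32,255,255),20),'orange':((5,170,131),(15,255,255),62)}
E
python3 - <<'E'
from m import *
im=cv2.imread('pics/top0.png')[:,:,::-1].copy()
for n,(lo,hi,z) in R.items():
    for c in blobs(im,lo,hi):
        (u,v),r=cv2.minEnclosingCircle(c)
        if v<100 and n=='blue':continue
        print(n,round(u),round(v),round(r,1),cv2.contourArea(c),onz('top',u,v,z).round())
h=cv2.cvtColor(im,cv2.COLOR_RGB2HSV)
m=((h[...,0]<6)|(h[...,0]>174))&(h[...,1]>140)&(h[...,2]>60)
def rect(m,n,z,box):
    k=np.zeros(m.shape,np.uint8);x0,x1,y0,y1=box;k[y0:y1,x0:x1]=m[y0:y1,x0:x1]*255
    k=cv2.morphologyEx(k,cv2.MORPH_CLOSE,np.ones((7,7)));k=cv2.morphologyEx(k,cv2.MORPH_OPEN,np.ones((3,3)))
    cs,_=cv2.findContours(k,cv2.RETR_EXTERNAL,cv2.CHAIN_APPROX_NONE);c=max(cs,key=cv2.contourArea)
    w=np.array([onz('top',*p[0],z)[:2] for p in c],np.float32)
    print(n,cv2.boundingRect(c),cv2.minAreaRect(w))
rect(m,'box',28,(290,360,180,235))
print('tray px',im[231,170:235,0].tolist(), im[195:270,190,0].tolist()); print('warm',im[241,400:490:3,0].tolist(), im[205:285:2,430,0].tolist())
rect(h[...,2]<75,'warmer',30,(400,495,205,272))
rect(h[...,2]<140,'tray',18,(165,240,190,272))
cv2.imwrite('pics/crop0.png',cv2.resize(im[120:310,160:500][:,:,::-1],None,fx=2.35,fy=2.35,interpolation=cv2.INTER_CUBIC))
E
```

```text
amber 625 200 41.1 2443.0 [ 551. -635.   45.]
amber 271 155 9.7 112.5 [654. 112.  45.]
amber 530 46 21.8 375.0 [ 883. -447.   45.]
blue 361 295 9.8 262.5 [359. -76.  45.]
blue 326 262 9.3 245.0 [429.  -2.  45.]
blue 372 256 9.6 248.0 [ 440. -100.   45.]
blue 384 202 9.5 244.5 [ 552. -127.   45.]
blue 560 122 10.8 142.5 [ 720. -503.   45.]
green 387 146 9.6 250.0 [ 671. -134.   45.]
timer 321 156 9.6 260.0 [655.   4.  20.]
orange 262 95 11.8 396.0 [780. 128.  62.]
box (304, 191, 44, 32) ((544.5032958984375, -3.4652175903320312), (46.03451919555664, 86.1629638671875), 18.817304611206055)
tray px [135, 133, 134, 135, 136, 135, 127, 106, 80, 61, 75, 98, 107, 110, 111, 111, 108, 106, 110, 112, 102, 86, 73, 80, 100, 110, 113, 111, 112, 110, 112, 111, 111, 112, 111, 112, 112, 112, 114, 117, 109, 86, 69, 82, 103, 110, 111, 113, 114, 114, 117, 114, 102, 81, 70, 93, 120, 132, 132, 132, 133, 132, 136, 137, 135] [135, 136, 135, 136, 135, 136, 136, 132, 123, 110, 106, 106, 109, 109, 109, 110, 109, 108, 107, 106, 108, 107, 106, 107, 104, 104, 103, 106, 106, 105, 105, 104, 104, 105, 103, 104, 102, 105, 106, 107, 108, 107, 105, 103, 99, 98, 98, 99, 98, 99, 99, 100, 98, 98, 99, 96, 99, 98, 95, 96, 95, 91, 87, 98, 115, 129, 138, 140, 138, 137, 138, 137, 135, 135, 136]
warm [136, 131, 133, 88, 61, 55, 54, 53, 53, 54, 54, 53, 51, 52, 51, 54, 52, 53, 54, 52, 51, 50, 53, 51, 51, 50, 50, 97, 134, 135] [139, 139, 137, 137, 109, 64, 54, 55, 56, 54, 53, 54, 51, 54, 54, 52, 51, 52, 54, 54, 55, 53, 53, 51, 54, 52, 53, 53, 53, 57, 97, 82, 37, 37, 76, 118, 123, 133, 135, 134]
warmer (409, 214, 73, 58) ((463.2207946777344, -255.60336303710938), (149.89181518554688, 120.2647933959961), 84.94596862792969)
tray (165, 190, 75, 82) ((497.5224914550781, 263.2211608886719), (159.87356567382812, 175.29458618164062), 89.91559600830078)
```

View pics/crop0.png

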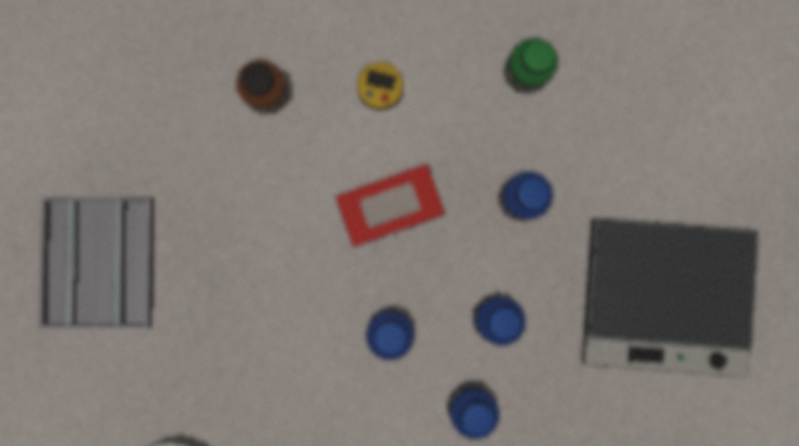

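Crop shows: tray corners (44,198),(154,197),(151,327),(41,326) and plate corners (592,219),(757,231),(752,349),(588,337). The four blue look-alikes are at crop (391,333), (500,319), (474,410) and (527,195). The leftmost, (391,333), is the target. Next: fixture poses and the tool axes.

Run:
```python
from h import *
from scipy.spatial.transform import Rotation as Ro
for n,z,c in(('tray',18,[(44,198),(154,197),(151,327),(41,326)]),('warm',30,[(592,219),(757,231),(752,349),(588,337)])):
    w=np.array([onz('top',u/2.35+160-.3,v/2.35+120-.3,z)[:2] for u,v in c])
    e=[w[(i+1)%4]-w[i] for i in range(4)]
    print(n,w.mean(0).round(1),[round(np.hypot(*x)) for x in e],[round(np.degrees(np.arctan2(x[1],x[0])),1) for x in e])
o=get_obs();r=Ro.from_euler('xyz',o['tcp_rot']).as_matrix();print(r.round(3),np.degrees(np.arctan2(r[1,2],r[0,2])),o['time'])
```

```text
tray [495.9 264.6] [101, 119, 100, 117] [np.float64(-90.1), np.float64(178.7), np.float64(88.8), np.float64(-1.0)]
warm [ 470.1 -258. ] [150, 107, 148, 107] [np.float64(-94.8), np.float64(175.8), np.float64(85.2), np.float64(-3.2)]
[[-0.     0.974  0.225]
 [ 0.001  0.225 -0.974]
 [-1.     0.    -0.001]] -77.0053875838314 0.1
```

Emit:
carry_out(
  rows=[
    [534,621,-30,76],
    [534,621,-30,76],
    [534,621,-30,76],
    [534,621,-30,76],
    [534,621,-30,76],
    [534,621,-30,76],
    [534,621,-30,76],
    [534,621,-30,76],
    [534,621,-30,76],
    [534,621,-30,76],
    [534,621,-30,76],
    [534,621,-30,76],
    [534,621,-30,76],
    [534,621,-30,76],
    [534,621,-30,76],
    [534,621,-30,76],
    [534,621,-30,76],
    [534,621,-30,76],
    [534,621,-30,76],
    [534,621,-30,76],
  ],
  hand=70,
)

```text
time: 1.77
tool_pos: [653.3, 113.1, 195.0]
tcp_rot: [2.725, 1.569, 2.709]
contact_force: [-0.2, -0.6, -0.5]
grip_width: 69.7
```

```bash
cat >> h.py <<'E'
from scipy.spatial.transform import Rotation as Ro
def wT():
    o=get_obs();T=np.eye(4);T[:3,:3]=Ro.from_euler('xyz',o['tcp_rot']).as_matrix();T[:3,3]=o['tool_pos'];return o,T
def wonz(T,u,v,z):
    c=camera_info('wrist');K=np.array(c['camera_matrix']);M=T@np.array(c['mount'])
    x,y=(u-K[0,2])/K[0,0],(v-K[1,2])/K[1,1];t=np.hypot(x,y)
    d=M[:3,:3]@np.array([x/t*np.sin(t),y/t*np.sin(t),np.cos(t)]);return M[:3,3]+d*(z-M[2,3])/d[2]
def wpix(T,p):
    c=camera_info('wrist');K=np.array(c['camera_matrix']);M=np.linalg.inv(T@np.array(c['mount']))
    q=M[:3,:3]@np.array(p,float)+M[:3,3];t=np.arctan2(np.hypot(q[0],q[1]),q[2]);n=q[:2]/np.hypot(*q[:2])
    return K[0,2]+K[0,0]*t*n[0],K[1,2]+K[1,1]*t*n[1]
def look(f):
    o,T=wT();im=snap('wrist',f);j=np.degrees(np.arctan2(T[1,2],T[0,2]))
    print('t',round(o['time'],2),'tcp',T[:3,3].round(1),'jaw',round(j,1),'grip',round(o['grip_width'],1));return T,im
E
python3 - <<'E'
from h import *
T,im=look('w1.png');print(wpix(T,[652,110,86]),wpix(T,[652,110,0]))
E
```

```text
t 1.77 tcp [653.3 113.1 195. ] jaw -0.9 grip 69.7
(np.float64(320.0741257202347), np.float64(194.3318668867126)) (np.float64(320.5483603517927), np.float64(172.81189111117973))
```

View pics/w1.png

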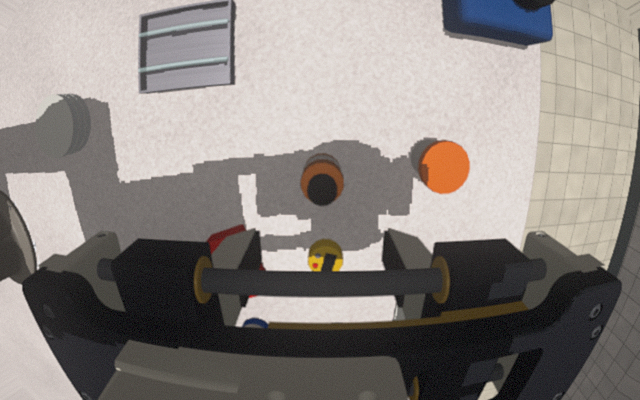

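Wrist view: amber cap at (322,190), predicted (320,194), so the TCP is already within about 1 mm of it. Descend and grip.

Emit:
carry_out(
  rows=[
    [0,0,-60,0],
    [0,0,-120,0],
    [0,0,-150,0],
    [0,0,-167,0],
    [0,0,-167,0],
    [0,0,-167,0],
    [0,0,-167,0],
  ],
)

```text
time: 2.4
tool_pos: [656.2, 116.2, 29.1]
tcp_rot: [1.109, 1.568, 1.095]
contact_force: [0.2, 0.1, 0.0]
grip_width: 70.2
```

Emit:
carry_out(
  rows=[
    [0,0,0,0],
    [0,0,0,0],
    [0,0,0,0],
    [0,0,0,0],
    [0,0,0,0],
    [0,0,0,0],
    [0,0,0,0],
    [0,0,0,0],
  ],
  hand=30,
)

```text
time: 3.07
tool_pos: [656.6, 116.2, 30.4]
tcp_rot: [0.836, 1.567, 0.822]
contact_force: [-1.2, -0.1, 6.7]
grip_width: 43.1
```

Run:
```python
from h import *
T=np.eye(4);T[:3,:3]=Ro.from_euler('xyz',[2.725,1.569,2.709]).as_matrix();T[:3,3]=[653.3,113.1,195]
print('cap',wonz(T,322,190,86).round(1))
for p in [(143,92),(233,82),(140,13)]:print(wonz(T,*p,18).round(1))
```

```text
cap [653.9 114.   86. ]
[441.8 220.4  18. ]
[558.5 218.8  18. ]
[437.6 321.6  18. ]
```

Emit:
carry_out(
  rows=[
    [0,0,40,0],
    [0,0,80,0],
    [-10,15,110,0],
    [-40,60,120,0],
    [-65,100,120,0],
    [-90,140,120,0],
    [-115,180,120,0],
    [-140,215,120,0],
    [-158,243,120,0],
    [-158,243,120,0],
    [-158,243,120,0],
    [-158,243,120,0],
  ],
)

```text
time: 4.07
tool_pos: [497.6, 360.3, 150.3]
tcp_rot: [0.789, 1.567, 0.779]
contact_force: [0.1, -0.0, -1.4]
grip_width: 43.3
```

Run:
```python
from h import *
T,im=look('w2.png')
```

```text
t 4.07 tcp [497.6 360.3 150.3] jaw -0.6 grip 43.3
```

View pics/w2.png

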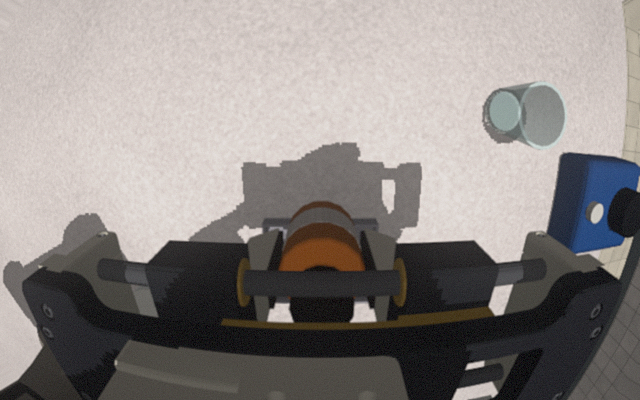

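Run:
```python
from h import *
o,T=wT();im=cv2.imread('pics/w2.png')
for p in [(263,220),(378,220)]:print(wonz(T,*p,18).round(1))
print(im[210:232,268,1].tolist(), im[210:232,372,1].tolist(),im[223,255:275,1].tolist(),im[223,368:388,1].tolist())
s=cv2.imread('pics/sc0.png')
for p in [(441,176),(488,183),(480,232),(431,220)]:print('scene',onz('scene',*p,18).round(1))
cv2.imwrite('pics/crop1.png',cv2.resize(s[150:250,400:520],None,fx=5,fy=5,interpolation=cv2.INTER_CUBIC))
```

```text
[438.8 322.7  18. ]
[556.3 321.   18. ]
[108, 112, 110, 106, 114, 110, 110, 95, 79, 68, 68, 62, 64, 67, 73, 75, 77, 77, 81, 90, 95, 85] [108, 107, 111, 113, 109, 114, 104, 102, 85, 68, 66, 64, 63, 66, 72, 83, 74, 77, 68, 74, 71, 88] [109, 113, 108, 109, 114, 113, 99, 88, 68, 64, 67, 68, 65, 67, 64, 60, 63, 67, 62, 68] [63, 67, 62, 68, 66, 69, 64, 65, 68, 72, 92, 108, 105, 107, 107, 108, 109, 112, 110, 114]
scene [443.8 220.9  18. ]
scene [433.  319.5  18. ]
scene [559.9 314.1  18. ]
scene [560.9 217.5  18. ]
```

View pics/crop1.png

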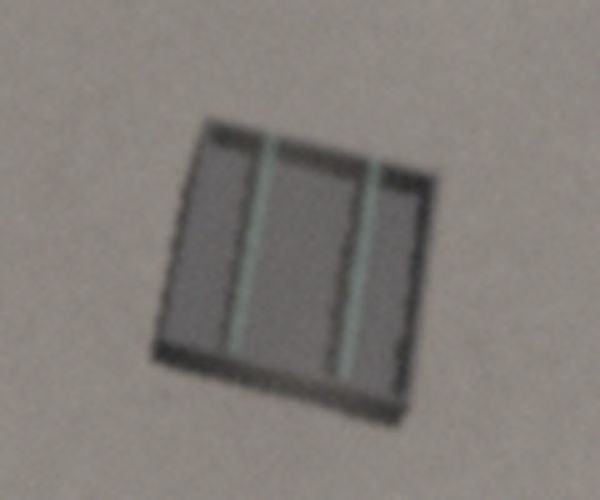

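Tray centre over the views is about (498, 267), yaw about -1°. The views spread ±2.5 mm, which is fine for a 2 cm gap. Lowering the amber bottle.

Emit:
carry_out(
  rows=[
    [2,0,-35,0],
    [2,0,-70,0],
    [2,0,-95,0],
    [2,0,-108,0],
    [2,0,-114,0],
    [2,0,-118,0],
    [2,0,-119,0],
    [2,0,-119,0],
  ],
)

```text
time: 4.78
tool_pos: [501.4, 359.1, 32.2]
tcp_rot: [0.652, 1.565, 0.639]
contact_force: [0.8, -0.2, -0.3]
grip_width: 43.2
```

Emit:
carry_out(
  rows=[
    [0,0,0,0],
    [0,0,0,0],
    [0,0,0,0],
    [0,0,0,0],
    [0,0,0,0],
    [0,0,40,0],
    [0,0,80,0],
    [0,0,120,0],
    [0,0,140,0],
    [0,0,140,0],
    [0,0,140,0],
    [0,0,140,0],
  ],
  hand=64,
)

```text
time: 5.78
tool_pos: [500.7, 358.8, 171.0]
tcp_rot: [0.734, 1.567, 0.72]
contact_force: [0.0, 0.1, -0.2]
grip_width: 64.0
```

Emit:
carry_out(
  rows=[
    [171,-490,15,-90],
    [171,-490,15,-90],
    [171,-490,15,-90],
    [171,-490,15,-90],
    [171,-490,15,-90],
    [171,-490,15,-90],
    [171,-490,15,-90],
    [171,-490,15,-90],
    [171,-490,15,-90],
    [171,-490,15,-90],
    [171,-490,15,-90],
    [171,-490,15,-90],
    [171,-490,15,-90],
    [171,-490,15,-90],
    [171,-490,15,-90],
    [171,-490,15,-90],
    [171,-490,15,-90],
    [171,-490,15,-90],
  ],
)

```text
time: 7.28
tool_pos: [671.5, -129.5, 185.9]
tcp_rot: [0.642, 1.568, -0.939]
contact_force: [-0.1, 0.2, -0.4]
grip_width: 64.3
```

Run:
```python
from m import *
T,im=look('w3.png')
print(wpix(T,[672,-131,86]),wpix(T,[672,-131,0]))
for c in blobs(im,R['green'][0],R['green'][1]):
    print(cv2.boundingRect(c))
h=cv2.cvtColor(im,cv2.COLOR_RGB2HSV);u,v=map(int,wpix(T,[672,-131,86]));
cv2.imwrite('pics/c3.png',cv2.resize(im[90:290,200:440,::-1],None,fx=2.5,fy=2.5))
```

```text
t 7.28 tcp [ 671.5 -129.5  185.9] jaw -90.6 grip 64.3
(np.float64(322.6363911594057), np.float64(193.93361044081254)) (np.float64(322.159599764903), np.float64(171.94941957624667))
(303, 162, 43, 47)
```

View pics/c3.png

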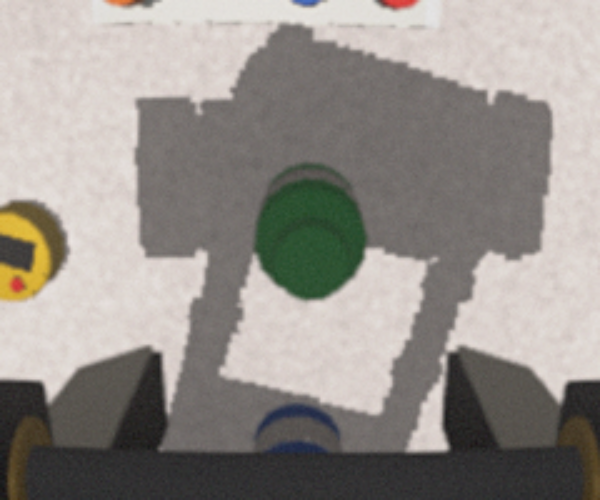

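Green cap at wrist pixel (324,194), so the bottle is at about (672,-132), clear of the rack.

Emit:
carry_out(
  rows=[
    [0,-2,-40,0],
    [0,-2,-80,0],
    [0,-2,-120,0],
    [0,-2,-145,0],
    [0,-2,-155,0],
    [0,-2,-156,0],
    [0,-2,-156,0],
    [0,-2,-156,0],
  ],
)

```text
time: 8.0
tool_pos: [673.2, -131.8, 32.7]
tcp_rot: [1.051, 1.564, -0.53]
contact_force: [-0.1, 1.2, 0.6]
grip_width: 63.8
```

Emit:
carry_out(
  rows=[
    [0,0,0,0],
    [0,0,0,0],
    [0,0,0,0],
    [0,0,0,0],
    [0,0,0,0],
    [0,0,0,0],
    [0,0,0,0],
    [0,0,40,0],
    [0,0,80,0],
    [0,0,120,0],
    [0,0,120,0],
  ],
  hand=30,
)

```text
time: 8.92
tool_pos: [677.1, -133.0, 162.4]
tcp_rot: [1.207, 1.549, -0.374]
contact_force: [0.9, 0.3, -0.5]
grip_width: 43.2
```

Emit:
carry_out(
  rows=[
    [-180,308,-10,90],
    [-180,308,-10,90],
    [-180,308,-10,90],
    [-180,308,-10,90],
    [-180,308,-10,90],
    [-180,308,-10,90],
    [-180,308,-10,90],
    [-180,308,-10,90],
    [-180,308,-10,90],
    [-180,308,-10,90],
    [-180,308,-10,90],
    [-180,308,-10,90],
    [-180,308,-10,90],
    [-180,308,-10,90],
    [-180,308,-10,90],
    [-180,308,-10,90],
    [-180,308,-10,90],
  ],
)

```text
time: 10.33
tool_pos: [497.0, 174.9, 152.2]
tcp_rot: [1.217, 1.549, 1.205]
contact_force: [0.4, 0.9, -1.1]
grip_width: 43.3
```

Emit:
carry_out(
  rows=[
    [0,0,-35,0],
    [0,0,-70,0],
    [0,0,-95,0],
    [0,0,-108,0],
    [0,0,-114,0],
    [0,0,-118,0],
    [0,0,-118,0],
    [0,0,-118,0],
  ],
)

```text
time: 11.0
tool_pos: [497.9, 175.1, 35.1]
tcp_rot: [1.142, 1.548, 1.129]
contact_force: [-0.0, 0.3, -1.0]
grip_width: 43.3
```

Run:
```python
from h import *
o,T=wT();print(o['tool_pos'],T[:3,0].round(3),o['contact_force'],o['grip_width'],o['joint_positions'])
```

```text
[497.87533503 175.0766062   35.13292214] [ 0.01   0.021 -1.   ] [-0.03912317  0.32230694 -1.00309624] 43.25078846242052 [0.18144038 0.57212762 1.75924268 0.02621383 0.79692527 0.17563027]
```

Emit:
carry_out(
  rows=[
    [0,0,-2,0],
    [0,0,-2,0],
    [0,0,-2,0],
  ],
)

```text
time: 11.25
tool_pos: [498.8, 175.3, 34.1]
tcp_rot: [1.063, 1.546, 1.051]
contact_force: [-0.7, -0.0, 4.2]
grip_width: 43.1
```

Emit:
carry_out(
  rows=[
    [0,0,0,0],
    [0,0,0,0],
    [0,0,0,0],
    [0,0,0,0],
    [0,0,0,0],
    [0,0,40,0],
    [0,0,80,0],
    [0,0,120,0],
    [0,0,140,0],
    [0,0,140,0],
    [0,0,140,0],
    [0,0,140,0],
  ],
  hand=64,
)

```text
time: 12.25
tool_pos: [498.0, 175.2, 173.0]
tcp_rot: [1.128, 1.547, 1.116]
contact_force: [0.3, -0.2, 0.5]
grip_width: 63.9
```

Run:
```python
from h import *
o,T=wT();print(o['tool_pos'],T[:3,0].round(3))
im=snap('top','top1.png');cv2.imwrite('pics/c4.png',cv2.resize(im[140:300,130:420,::-1],None,fx=2.7,fy=2.7))
```

```text
[497.98970296 175.16763981 173.00013564] [ 0.01   0.021 -1.   ]
```

View pics/c4.png

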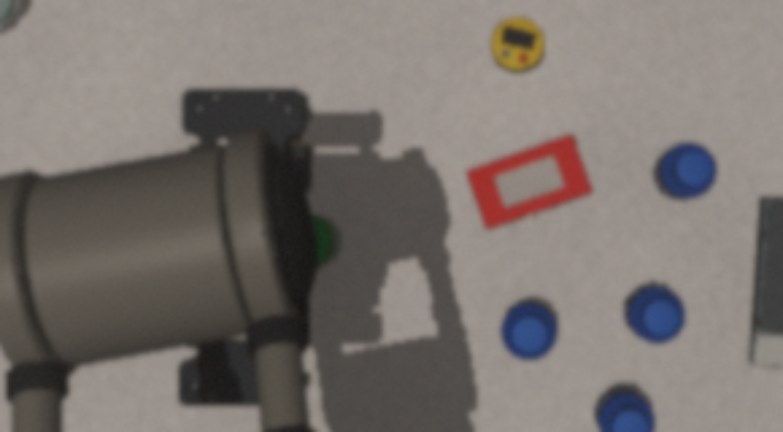

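Emit:
carry_out(
  rows=[
    [-68,-175,10,0],
    [-68,-175,10,0],
    [-68,-175,10,0],
    [-68,-175,10,0],
    [-68,-175,10,0],
    [-68,-175,10,0],
    [-68,-175,10,0],
    [-68,-175,10,0],
    [-68,-175,10,0],
  ],
)

```text
time: 13.05
tool_pos: [429.9, 1.0, 181.9]
tcp_rot: [1.223, 1.548, 1.211]
contact_force: [0.2, -0.6, -0.1]
grip_width: 63.8
```

Run:
```python
from m import *
T,im=look('w5.png');print(T[:3,0].round(3))
print(wpix(T,[430,0,86]),wpix(T,[430,0,0]))
cv2.imwrite('pics/c5.png',cv2.resize(im[0:290,100:440,::-1],None,fx=2,fy=2))
```

```text
t 13.05 tcp [429.9   1.  181.9] jaw -0.7 grip 63.8
[ 0.008  0.021 -1.   ]
(np.float64(320.49092334391855), np.float64(198.61262420087007)) (np.float64(320.1427071486378), np.float64(176.81783400021334))
```

View pics/c5.png

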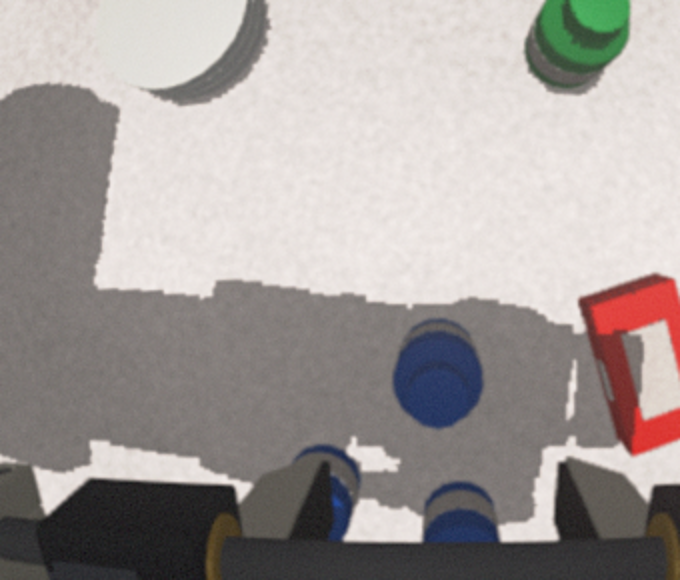

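Blue target's cap is at wrist pixel (319,197), so it is at (429, 1). The other blues sit to its right (-y), so this is the leftmost.

Emit:
carry_out(
  rows=[
    [-1,0,-40,0],
    [-1,0,-80,0],
    [-1,0,-120,0],
    [-1,0,-142,0],
    [-1,0,-150,0],
    [-1,0,-151,0],
    [-1,0,-151,0],
    [-1,0,-151,0],
  ],
)

```text
time: 13.77
tool_pos: [430.2, 1.2, 32.3]
tcp_rot: [1.099, 1.547, 1.088]
contact_force: [1.3, -0.6, 0.2]
grip_width: 64.3
```

Emit:
carry_out(
  rows=[
    [0,0,0,0],
    [0,0,0,0],
    [0,0,0,0],
    [0,0,0,0],
    [0,0,0,0],
    [0,0,0,0],
    [0,0,0,0],
    [0,0,40,0],
    [0,0,80,0],
    [0,0,120,0],
    [0,0,120,0],
    [0,0,120,0],
    [0,0,120,0],
  ],
  hand=30,
)

```text
time: 14.85
tool_pos: [429.5, 1.2, 151.7]
tcp_rot: [1.129, 1.548, 1.119]
contact_force: [-0.7, 0.5, -2.3]
grip_width: 43.2
```

Emit:
carry_out(
  rows=[
    [171,265,0,0],
    [171,265,0,0],
    [171,265,0,0],
    [171,265,0,0],
    [171,265,0,0],
    [171,265,0,0],
    [171,265,0,0],
    [171,265,0,0],
    [171,265,0,0],
    [171,265,0,0],
    [171,265,0,0],
    [171,265,0,0],
  ],
)

```text
time: 15.85
tool_pos: [599.6, 265.0, 150.5]
tcp_rot: [1.22, 1.55, 1.209]
contact_force: [-0.2, 0.1, -0.7]
grip_width: 43.1
```

Emit:
carry_out(
  rows=[
    [0,0,-35,0],
    [0,0,-70,0],
    [0,0,-95,0],
    [0,0,-108,0],
    [0,0,-114,0],
    [0,0,-118,0],
    [0,0,-119,0],
    [0,0,-119,0],
    [0,0,-119,0],
  ],
)

```text
time: 16.6
tool_pos: [600.4, 264.6, 33.0]
tcp_rot: [1.135, 1.548, 1.123]
contact_force: [-1.5, -1.2, 3.5]
grip_width: 43.4
```

Touching (Fz 3.5 N). Release and rise, then go to the box at about (545,-1). The jaw is at about -1° and the box yaw is about 18.8°.

Emit:
carry_out(
  rows=[
    [0,0,0,0],
    [0,0,0,0],
    [0,0,0,0],
    [0,0,0,0],
    [0,0,0,0],
    [0,0,40,0],
    [0,0,80,0],
    [0,0,120,0],
    [0,0,140,0],
    [0,0,140,0],
    [0,0,140,0],
  ],
  hand=64,
)

```text
time: 17.52
tool_pos: [600.9, 264.9, 174.4]
tcp_rot: [1.047, 1.546, 1.035]
contact_force: [-0.3, 0.4, -1.1]
grip_width: 64.1
```

Emit:
carry_out(
  rows=[
    [-55,-265,0,20],
    [-55,-265,0,20],
    [-55,-265,0,20],
    [-55,-265,0,20],
    [-55,-265,0,20],
    [-55,-265,0,20],
    [-55,-265,0,20],
    [-55,-265,0,20],
    [-55,-265,0,20],
    [-55,-265,0,20],
    [-55,-265,0,20],
    [-55,-265,0,20],
  ],
  hand=74,
)

```text
time: 18.52
tool_pos: [545.9, 1.2, 173.9]
tcp_rot: [1.085, 1.546, 1.424]
contact_force: [0.1, 0.2, -0.5]
grip_width: 74.1
```

Run:
```python
from m import *
T,im=look('w6.png');print(T[:3,0].round(3))
top=snap('top','top2.png')
cv2.imwrite('pics/c6.png',np.vstack([cv2.resize(top[150:290,130:330,::-1],(400,280)),im[60:300,120:520,::-1]]))
h=cv2.cvtColor(im,cv2.COLOR_RGB2HSV);m=(((h[...,0]<6)|(h[...,0]>174))&(h[...,1]>120)&(h[...,2]>40)).astype(np.uint8)*255
cs,_=cv2.findContours(cv2.morphologyEx(m,cv2.MORPH_CLOSE,np.ones((9,9))),cv2.RETR_EXTERNAL,cv2.CHAIN_APPROX_NONE);c=max(cs,key=cv2.contourArea)
w=np.array([wonz(T,*p[0],32)[:2] for p in c],np.float32);print(cv2.boundingRect(c),cv2.minAreaRect(w))
```

```text
t 18.52 tcp [545.9   1.2 173.9] jaw 19.4 grip 74.1
[ 0.004  0.024 -1.   ]
(293, 141, 50, 88) ((543.9418334960938, -1.1301918029785156), (48.650360107421875, 90.71348571777344), 18.716306686401367)
```

View pics/c6.png

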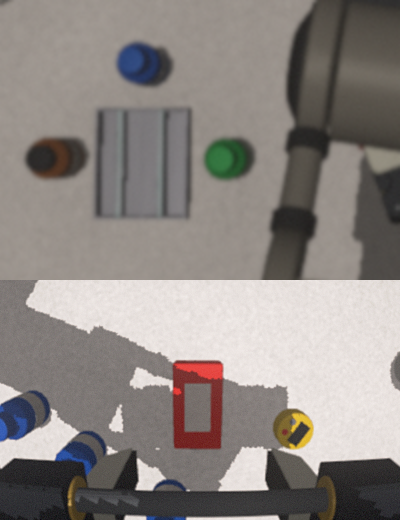

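Run:
```python
from m import *
im=cv2.imread('pics/top2.png')
cv2.imwrite('pics/c7.png',cv2.resize(im[160:280,135:265],None,fx=6,fy=5*1.0,interpolation=cv2.INTER_CUBIC))
rgb=im[:,:,::-1].copy()
for n in('green','blue'):
    for c in blobs(rgb,R[n][0],R[n][1]):
        x,y,w,h=cv2.boundingRect(c)
        if 130<x<265 and 150<y<290: print(n,x,y,w,h)
```

```text
green 233 221 20 18
blue 190 173 19 18
```

View pics/c7.png

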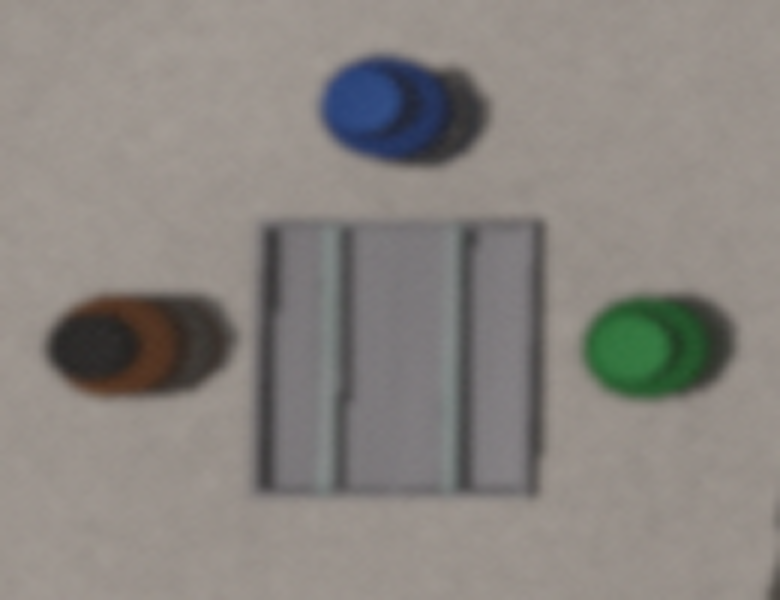

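Run:
```python
from h import *
f=lambda u,v,z:onz('top',u/6+135,v/5+160,z)[:2].round(1)
print('caps amber',f(92,346,86),'green',f(631,347,86),'blue',f(365,101,86))
print('body right edges z0',f(180,346,0),f(710,347,0),f(446,106,0))
print('amber left edge z58',f(60,346,58),'green left z58',f(585,347,58))
t=[f(263,222,18),f(542,222,18),f(535,493,18),f(257,493,18)];print('tray',t,np.mean(t,0))
```

```text
caps amber [501.2 350.3] green [498.7 169.6] blue [599.2 259.2]
body right edges z0 [500.9 348.1] [498.2 154.9] [605.2 251.4]
amber left edge z58 [501.4 371.1] green left z58 [498.9 190.1]
tray [array([554., 313.]), array([552.8, 212.7]), array([436.5, 215.2]), array([437.7, 314.4])] [495.25  263.825]
```

The top view suggests the amber gap is a bit small and the blue a few mm right of centre. One look with the wrist camera from above the tray will settle it before going on.

Emit:
carry_out(
  rows=[
    [-46,189,76,-20],
    [-46,189,76,-20],
    [-46,189,76,-20],
    [-46,189,76,-20],
    [-46,189,76,-20],
    [-46,189,76,-20],
    [-46,189,76,-20],
    [-46,189,76,-20],
    [-46,189,76,-20],
    [-46,189,76,-20],
    [-46,189,76,-20],
  ],
)

```text
time: 19.53
tool_pos: [500.1, 188.6, 249.4]
tcp_rot: [1.103, 1.547, 1.091]
contact_force: [0.2, 0.2, 0.3]
grip_width: 74.0
```

Run:
```python
from m import *
T,im=look('w8.png');np.save('T8.npy',T)
for n,p in dict(A=(500,359,86),G=(498,175,86),B=(600,265,86),t=(498,267,18)).items():print(n,np.round(wpix(T,p),1))
cv2.imwrite('pics/c8.png',cv2.resize(im[0:300,170:490,::-1],None,fx=2,fy=2,interpolation=cv2.INTER_CUBIC))
```

```text
t 19.53 tcp [500.1 188.6 249.4] jaw -0.7 grip 74.0
A [317.2  20.2]
G [317.8 191.9]
B [412.5 109. ]
t [316.8 106.3]
```

View pics/c8.png

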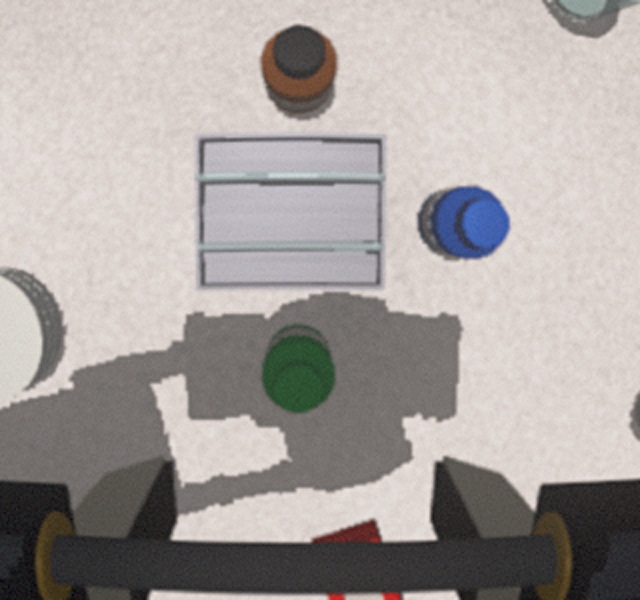

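Run:
```python
from h import *
T=np.load('T8.npy');f=lambda u,v,z:wonz(T,u/2+170,v/2,z)[:2].round(1)
print('A',f(299,50,86),'G',f(298,387,86),'B',f(485,223,86))
print('base near edges A y',f(302,117,0),'G y',f(298,326,0),'B x',f(419,226,0))
t=[f(198,137,18),f(384,136,18),f(383,287,18),f(198,287,18)];print(t,np.mean(t,0))
```

```text
A [502.3 353.6] G [499.2 173.2] B [600.1 262.3]
base near edges A y [504.3 330.9] G y [499.7 191.4] B x [580.8 258.5]
[array([439. , 317.3]), array([555.1, 316. ]), array([554.3, 219.4]), array([436.3, 221.4])] [496.175 268.525]
```

Robot-frame result: tray centre (496.5,268), amber (502,353) with a gap of about 13 mm, green (499,173) with a gap of about 23 mm, blue (600,262). I'll shift amber by (-4,+7) and blue by +5 in y. Green is fine.

Emit:
carry_out(
  rows=[
    [1,166,-90,0],
    [1,166,-90,0],
    [1,166,-90,0],
    [1,166,-90,0],
    [1,166,-90,0],
    [1,166,-90,0],
    [1,166,-130,0],
    [1,166,-170,0],
    [1,166,-200,0],
    [1,166,-215,0],
    [1,166,-218,0],
    [1,166,-218,0],
    [1,166,-218,0],
  ],
  hand=64,
)

```text
time: 20.67
tool_pos: [502.4, 354.5, 33.0]
tcp_rot: [1.044, 1.545, 1.031]
contact_force: [0.6, -0.0, 0.3]
grip_width: 64.0
```

Emit:
carry_out(
  rows=[
    [0,0,0,0],
    [0,0,0,0],
    [0,0,0,0],
    [0,0,0,0],
    [0,0,0,0],
    [0,0,0,0],
    [0,0,0,0],
    [0,0,10,0],
    [0,0,12,0],
    [0,0,12,0],
  ],
  hand=30,
)

```text
time: 21.5
tool_pos: [502.9, 354.9, 46.0]
tcp_rot: [1.008, 1.544, 0.995]
contact_force: [-0.4, -0.1, -1.2]
grip_width: 43.3
```

Emit:
carry_out(
  rows=[
    [-5,7,0,0],
    [-5,7,0,0],
    [-5,7,0,0],
    [-5,7,-6,0],
    [-5,7,-10,0],
    [-5,7,-12,0],
    [-5,7,-12,0],
    [-5,7,-12,0],
    [-5,7,-12,0],
  ],
)

```text
time: 22.25
tool_pos: [497.6, 361.7, 34.1]
tcp_rot: [1.029, 1.544, 1.016]
contact_force: [-1.9, -1.4, 4.3]
grip_width: 43.3
```

Emit:
carry_out(
  rows=[
    [0,0,0,0],
    [0,0,0,0],
    [0,0,0,0],
    [0,0,0,0],
    [0,0,0,0],
    [0,0,40,0],
    [0,0,80,0],
    [0,0,120,0],
    [0,0,140,0],
    [0,0,140,0],
  ],
  hand=64,
)

```text
time: 23.08
tool_pos: [500.1, 363.1, 180.3]
tcp_rot: [0.881, 1.534, 0.868]
contact_force: [0.4, 0.4, -0.1]
grip_width: 63.9
```

Emit:
carry_out(
  rows=[
    [100,-100,0,0],
    [100,-100,0,0],
    [100,-100,0,0],
    [100,-100,0,0],
    [100,-100,0,0],
    [100,-100,0,0],
    [100,-100,0,0],
    [100,-100,-40,0],
    [100,-100,-80,0],
  ],
)

```text
time: 23.83
tool_pos: [600.7, 265.2, 102.1]
tcp_rot: [0.802, 1.528, 0.791]
contact_force: [0.4, 0.9, -1.0]
grip_width: 63.9
```

Emit:
carry_out(
  rows=[
    [0,-2,-40,0],
    [0,-2,-62,0],
    [0,-2,-69,0],
    [0,-2,-69,0],
    [0,-2,-69,0],
    [0,-2,-69,0],
  ],
)

```text
time: 24.33
tool_pos: [601.9, 264.3, 35.5]
tcp_rot: [0.76, 1.525, 0.75]
contact_force: [-0.0, -0.7, -0.5]
grip_width: 63.9
```

Run:
```python
from h import *
o,T=wT();print(o['time'],o['tool_pos'],T.round(3)[:3,:3],o['contact_force'])
```

```text
24.3333 [601.88355561 264.28508901  35.50225121] [[ 0.034  0.009  0.999]
 [ 0.031  0.999 -0.01 ]
 [-0.999  0.032  0.033]] [-0.02434625 -0.74871149 -0.45831286]
```

Emit:
carry_out(
  rows=[
    [0,0,0,0],
    [0,0,0,0],
    [0,0,0,0],
    [0,0,0,0],
    [0,0,0,0],
    [0,0,0,0],
    [0,0,0,0],
    [0,0,8,0],
    [0,0,12,0],
    [0,0,12,0],
    [-2,5,12,0],
    [-2,5,12,0],
    [-2,5,12,0],
    [-2,5,6,0],
    [-2,5,3,0],
    [-2,5,1,0],
    [-2,5,0,0],
    [-2,5,0,0],
    [-2,5,0,0],
  ],
  hand=30,
)

```text
time: 25.92
tool_pos: [599.5, 269.1, 36.5]
tcp_rot: [0.766, 1.525, 0.756]
contact_force: [-3.9, -2.2, 8.3]
grip_width: 43.3
```

Emit:
carry_out(
  rows=[
    [0,0,0,0],
    [0,0,0,0],
    [0,0,0,0],
    [0,0,0,0],
    [0,0,0,0],
    [0,0,40,0],
    [0,0,80,0],
    [0,0,120,0],
    [0,0,150,0],
    [0,0,160,0],
    [0,0,160,0],
    [0,0,160,0],
    [0,0,160,0],
  ],
  hand=64,
)

```text
time: 27.0
tool_pos: [598.5, 268.7, 194.0]
tcp_rot: [0.81, 1.529, 0.8]
contact_force: [-0.6, -0.5, 0.2]
grip_width: 64.0
```

Tool has picked up a 2.4° outward lean. I'll turn the gripper half round on the way to the box (same grasp), which flips the lean so later drift cancels it.

Emit:
carry_out(
  rows=[
    [-54,-269,0,-160],
    [-54,-269,0,-160],
    [-54,-269,0,-160],
    [-54,-269,0,-160],
    [-54,-269,0,-160],
    [-54,-269,0,-160],
    [-54,-269,0,-160],
    [-54,-269,0,-160],
    [-54,-269,0,-160],
    [-54,-269,0,-160],
    [-54,-269,0,-160],
    [-54,-269,0,-160],
    [-54,-269,0,-160],
    [-54,-269,0,-160],
    [-54,-269,0,-160],
    [-54,-269,0,-160],
    [-54,-269,0,-160],
    [-54,-269,0,-160],
    [-54,-269,0,-160],
    [-54,-269,0,-160],
  ],
  hand=76,
)

```text
time: 28.67
tool_pos: [543.4, -0.1, 191.6]
tcp_rot: [0.714, 1.528, -1.802]
contact_force: [-0.6, -0.7, -0.0]
grip_width: 75.8
```

Run:
```python
from h import *
o,T=wT();print(o['time'],T.round(3)[:3,:3],np.degrees(np.arctan2(T[1,2],T[0,2])),o['joint_positions'])
```

```text
28.6667 [[-0.01   0.586 -0.811]
 [-0.041 -0.81  -0.585]
 [-0.999  0.028  0.032]] -144.1858247170245 [-0.11640685  0.41158087  1.51988413 -0.044971    1.21532987  2.41542785]
```

Emit:
carry_out(
  rows=[
    [0,-1,-60,-17],
    [0,-1,-60,-17],
    [0,-1,-60,-17],
    [0,-1,-60,-17],
    [0,-1,-20,-17],
    [0,-1,20,-17],
  ],
)

```text
time: 29.17
tool_pos: [541.6, -0.9, 209.4]
tcp_rot: [0.552, 1.525, -2.259]
contact_force: [0.8, -0.1, 0.4]
grip_width: 75.8
```

Run:
```python
from h import *
o,T=wT();print(o['time'],T.round(3)[:3,:3],np.degrees(np.arctan2(T[1,2],T[0,2])))
```

```text
29.1667 [[-0.029  0.326 -0.945]
 [-0.036 -0.945 -0.325]
 [-0.999  0.024  0.039]] -161.04174705418757
```

Emit:
carry_out(
  rows=[
    [2,0,-20,0],
    [2,0,-60,0],
    [2,0,-100,0],
  ],
)

```text
time: 29.42
tool_pos: [545.0, -1.0, 110.0]
tcp_rot: [0.661, 1.527, -2.147]
contact_force: [-0.1, -0.1, -0.9]
grip_width: 75.8
```

Run:
```python
from h import *
o,T=wT();print(o['time'],T.round(3)[:3,:3],np.degrees(np.arctan2(T[1,2],T[0,2])))
```

```text
29.4167 [[-0.024  0.328 -0.944]
 [-0.036 -0.944 -0.327]
 [-0.999  0.027  0.034]] -160.90392205531788
```

Emit:
carry_out(
  rows=[
    [-1,0,-35,0],
    [-1,0,-70,0],
  ],
)

```text
time: 29.58
tool_pos: [543.5, -0.9, 38.1]
tcp_rot: [0.655, 1.527, -2.15]
contact_force: [0.4, -0.0, 0.2]
grip_width: 76.1
```

Emit:
carry_out(
  rows=[
    [0,0,-15,0],
    [0,0,-25,0],
    [0,0,-28,0],
    [0,0,-28,0],
    [0,0,-28,0],
    [0,0,-28,0],
  ],
)

```text
time: 30.08
tool_pos: [544.6, -1.0, 11.6]
tcp_rot: [0.717, 1.529, -2.088]
contact_force: [-0.2, 0.7, 0.3]
grip_width: 76.0
```

Run:
```python
from h import *
o,T=wT();print(o['time'],T.round(3)[:3,:3],np.degrees(np.arctan2(T[1,2],T[0,2])))
```

```text
30.0833 [[-0.021  0.331 -0.944]
 [-0.037 -0.943 -0.33 ]
 [-0.999  0.028  0.032]] -160.7372749456951
```

TCP is at z 11.6 and centred on the box. Grip and lift.

Emit:
carry_out(
  rows=[
    [0,0,0,0],
    [0,0,0,0],
    [0,0,0,0],
    [0,0,0,0],
    [0,0,0,0],
    [0,0,0,0],
    [0,0,0,0],
    [0,0,30,0],
    [0,0,70,0],
    [0,0,110,0],
    [0,0,120,0],
    [0,0,120,0],
    [0,0,120,0],
  ],
  hand=36,
)

```text
time: 31.17
tool_pos: [544.2, -1.0, 131.0]
tcp_rot: [0.709, 1.529, -2.096]
contact_force: [0.7, 0.2, -2.0]
grip_width: 49.9
```

Run:
```python
from h import *
T,im=look('w9.png');print(T.round(3)[:3,:3])
cv2.imwrite('pics/c9.png',im[:,:,::-1])
```

```text
t 31.17 tcp [544.2  -1.  131. ] jaw -160.7 grip 49.9
[[-0.021  0.331 -0.944]
 [-0.037 -0.943 -0.33 ]
 [-0.999  0.027  0.032]]
```

View pics/c9.png

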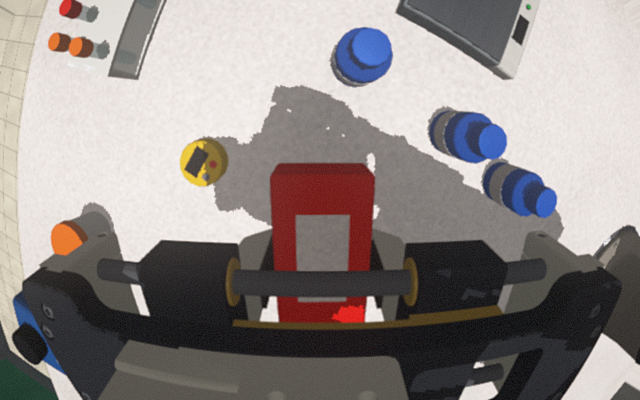

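Box is held squarely between the pads. Next, a hover short of the warmer to locate the plate.

Emit:
carry_out(
  rows=[
    [-74,-149,20,-24],
    [-74,-149,20,-24],
    [-74,-149,20,-24],
    [-74,-149,20,-24],
    [-74,-149,20,-24],
    [-74,-149,20,-24],
    [-74,-149,20,-24],
    [-74,-149,20,-24],
    [-74,-149,20,-24],
    [-74,-149,20,-24],
  ],
)

```text
time: 32.05
tool_pos: [469.7, -148.7, 149.3]
tcp_rot: [0.634, 1.527, -2.587]
contact_force: [0.6, -0.0, -0.8]
grip_width: 49.9
```

Run:
```python
from h import *
T,im=look('w10.png');np.save('T10.npy',T);print(T.round(3)[:3,:3])
h=cv2.cvtColor(im,cv2.COLOR_RGB2HSV)
cv2.imwrite('pics/c10.png',im[:,:,::-1])
for dx,dy in((55,75),(55,-75),(-55,-75),(-55,75)):print(np.round(wpix(T,[470+dx+.075*dy,-255.5+dy-.075*dx,30]),0))
```

```text
t 32.05 tcp [ 469.7 -148.7  149.3] jaw 175.4 grip 49.9
[[-0.037 -0.08  -0.996]
 [-0.023 -0.996  0.08 ]
 [-0.999  0.026  0.035]]
[248. 160.]
[246.   1.]
[367.  -1.]
[368. 158.]
```

View pics/c10.png

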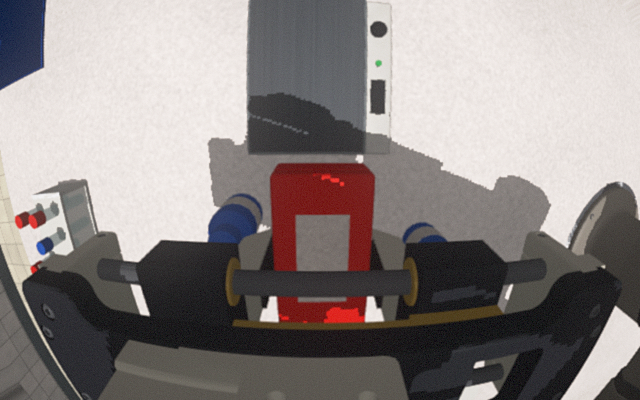

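Near plate corners are at (247,153) and (365,153), level in the image, so the yaw matches. Plate centre is about (471.5,-258.5).

Emit:
carry_out(
  rows=[
    [2,-35,0,0],
    [2,-70,0,0],
    [2,-100,0,0],
    [2,-110,0,0],
    [2,-110,0,0],
    [2,-110,-30,0],
    [2,-110,-60,0],
    [2,-110,-85,0],
    [2,-110,-98,0],
    [2,-110,-103,0],
    [2,-110,-105,0],
    [2,-110,-106,0],
    [2,-110,-106,0],
    [2,-110,-106,0],
  ],
)

```text
time: 33.27
tool_pos: [472.4, -259.0, 44.6]
tcp_rot: [0.685, 1.528, -2.536]
contact_force: [0.6, -0.4, -0.4]
grip_width: 49.8
```

Emit:
carry_out(
  rows=[
    [0,0,-1,0],
    [0,0,-2,0],
    [0,0,-3,0],
    [0,0,-3,0],
  ],
)

```text
time: 33.6
tool_pos: [472.6, -259.2, 41.9]
tcp_rot: [0.702, 1.528, -2.519]
contact_force: [-0.2, 0.1, 1.1]
grip_width: 50.0
```

Emit:
carry_out(
  rows=[
    [0,0,0,0],
    [0,0,0,0],
    [0,0,0,0],
    [0,0,0,0],
    [0,0,0,0],
    [0,0,30,0],
    [0,0,70,0],
    [0,0,110,0],
    [0,60,150,0],
    [0,100,160,0],
    [0,100,160,0],
    [0,100,160,0],
    [0,100,160,0],
  ],
  hand=74,
)

```text
time: 34.68
tool_pos: [473.0, -158.2, 202.9]
tcp_rot: [0.747, 1.529, -2.472]
contact_force: [-0.2, 0.2, -0.4]
grip_width: 73.9
```

Run:
```python
from h import *
T,im=look('w11.png');np.save('T11.npy',T);print(T.round(3)[:3,0])
cv2.imwrite('pics/c11.png',cv2.resize(im[0:230,200:440,::-1],None,fx=2.5,fy=2.5))
```

```text
t 34.68 tcp [ 473.  -158.2  202.9] jaw 175.5 grip 73.9
[-0.033 -0.026 -0.999]
```

View pics/c11.png

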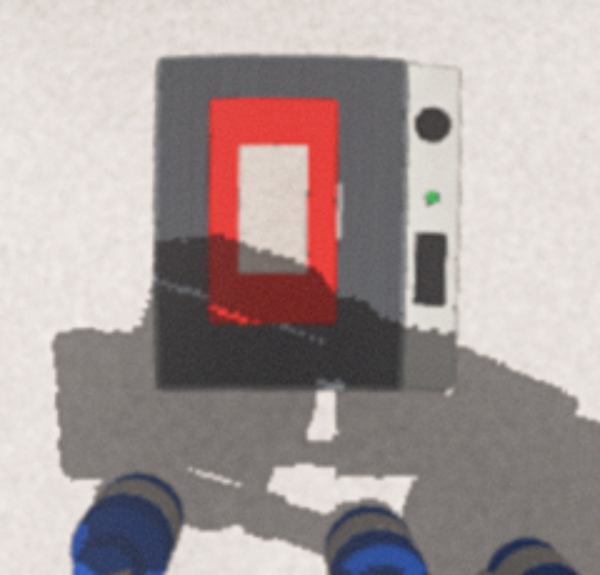

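Run:
```python
from h import *
T=np.load('T11.npy')
for n,z,c in(('plate',30,[(157,60),(406,62),(402,388),(157,388)]),('box',62,[(209,98),(338,98),(336,324),(208,324)])):
    w=np.array([wonz(T,u/2.5+200,v/2.5,z)[:2] for u,v in c],np.float32);print(n,w.mean(0),cv2.minAreaRect(w))
im=cv2.imread('pics/top2.png')[:,:,::-1].copy()
print('timer pred',np.round(wpix(T,[656,6,24])))
```

```text
plate [ 469.89685 -257.84344] ((469.9010009765625, -257.93572998046875), (145.06117248535156, 107.18240356445312), 85.06648254394531)
box [ 472.72668 -259.96027] ((472.7456359863281, -259.9779968261719), (89.5041732788086, 49.67441177368164), 85.0540771484375)
timer pred [196. 305.]
```

Box is aligned with the plate (85.1° for both) and 3 mm off centre, which is good. On to the timer.

Emit:
carry_out(
  rows=[
    [182,164,-30,90],
    [182,164,-30,90],
    [182,164,-30,90],
    [182,164,-30,90],
    [182,164,-30,90],
    [182,164,-30,90],
    [182,164,-30,90],
    [182,164,-30,90],
    [182,164,-30,90],
    [182,164,-30,90],
    [182,164,-30,90],
    [182,164,-30,90],
    [182,164,-30,90],
    [182,164,-30,90],
    [182,164,-30,90],
    [182,164,-30,90],
    [182,164,-30,90],
  ],
  hand=66,
)

```text
time: 36.15
tool_pos: [654.8, 4.5, 171.7]
tcp_rot: [0.71, 1.529, -0.942]
contact_force: [0.3, -0.1, -0.7]
grip_width: 66.3
```

Run:
```python
from m import *
T,im=look('w12.png');print(T.round(3)[:3,0])
for c in blobs(im,(18,90,60),(34,255,255),200):
    w=np.array([wonz(T,*p[0],24)[:2] for p in c],np.float32);print(cv2.boundingRect(c),cv2.minEnclosingCircle(w))
print(wpix(T,[655,6,24]))
cv2.imwrite('pics/c12.png',im[60:300,160:480,::-1])
```

```text
t 36.15 tcp [654.8   4.5 171.7] jaw -94.7 grip 66.3
[ 0.025 -0.034 -0.999]
(262, 302, 261, 27) ((456.44573974609375, -98.60331726074219), 189.67593383789062)
(426, 257, 18, 46) ((520.6336669921875, -129.56527709960938), 34.913124084472656)
(200, 257, 17, 47) ((548.7132568359375, 144.37240600585938), 34.20668029785156)
(295, 160, 42, 43) ((657.9866333007812, 5.109001636505127), 22.387924194335938)
(np.float64(315.08410820650306), np.float64(184.38886099823023))
```

View pics/c12.png

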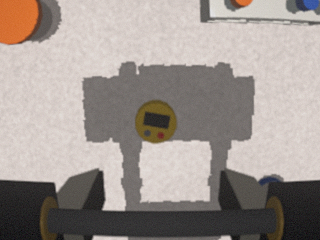

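Emit:
carry_out(
  rows=[
    [2,1,-40,0],
    [2,1,-80,0],
    [2,1,-120,0],
    [2,1,-145,0],
    [2,1,-158,0],
    [2,1,-163,0],
    [2,1,-165,0],
    [2,1,-165,0],
    [2,1,-165,0],
  ],
)

```text
time: 36.95
tool_pos: [658.2, 5.6, 8.9]
tcp_rot: [0.775, 1.526, -0.876]
contact_force: [-0.2, 0.4, 0.6]
grip_width: 65.9
```

Emit:
carry_out(
  rows=[
    [0,0,-2,0],
    [0,0,-2,0],
    [0,0,-2,0],
    [0,0,-2,0],
    [0,0,-2,0],
    [0,0,-2,0],
    [0,0,-2,0],
    [0,0,-2,0],
  ],
  hand=34,
)

```text
time: 37.62
tool_pos: [658.5, 5.5, 7.6]
tcp_rot: [0.788, 1.525, -0.864]
contact_force: [-0.9, -0.6, 4.5]
grip_width: 43.1
```

Emit:
carry_out(
  rows=[
    [0,0,40,0],
    [0,0,80,0],
    [0,0,120,0],
    [-186,-265,140,0],
    [-186,-265,140,0],
    [-186,-265,140,0],
    [-186,-265,140,0],
    [-186,-265,140,0],
    [-186,-265,140,0],
    [-186,-265,140,0],
    [-186,-265,140,0],
    [-186,-265,140,0],
    [-186,-265,140,0],
    [-186,-265,140,0],
    [-186,-265,140,0],
  ],
)

```text
time: 38.87
tool_pos: [473.0, -258.4, 147.3]
tcp_rot: [0.792, 1.526, -0.858]
contact_force: [0.5, -1.1, -0.6]
grip_width: 43.1
```

Emit:
carry_out(
  rows=[
    [0,-1,-30,0],
    [0,-1,-55,0],
    [0,-1,-68,0],
    [0,-1,-73,0],
    [0,-1,-75,0],
    [0,-1,-76,0],
    [0,-1,-76,0],
    [0,-1,-76,0],
    [0,-1,-76,0],
  ],
)

```text
time: 39.62
tool_pos: [473.5, -259.7, 72.2]
tcp_rot: [0.8, 1.524, -0.85]
contact_force: [-0.9, 0.3, -1.2]
grip_width: 43.6
```

Emit:
carry_out(
  rows=[
    [0,0,-1,0],
    [0,0,-2,0],
    [0,0,-3,0],
    [0,0,-3,0],
  ],
)

```text
time: 39.95
tool_pos: [473.6, -259.9, 69.6]
tcp_rot: [0.805, 1.524, -0.846]
contact_force: [-0.8, 0.4, 3.0]
grip_width: 43.4
```

Contact (3 N). Release, rise, and back off for a final look.

Emit:
carry_out(
  rows=[
    [0,0,0,0],
    [0,0,0,0],
    [0,0,0,0],
    [0,0,0,0],
    [0,0,0,0],
    [0,0,30,0],
    [0,0,70,0],
    [0,0,110,0],
    [0,0,140,0],
    [-80,20,140,0],
    [-80,20,140,0],
    [-80,20,140,0],
    [-80,20,140,0],
    [-80,20,140,0],
  ],
  hand=60,
)

```text
time: 41.12
tool_pos: [394.2, -240.4, 210.1]
tcp_rot: [0.812, 1.522, -0.839]
contact_force: [0.7, -0.7, 0.1]
grip_width: 60.0
```

Run:
```python
from m import *
T,im=look('w13.png');np.save('T13.npy',T)
top=snap('top','top3.png')
a=cv2.resize(im[0:240,200:440,::-1],(480,480));b=cv2.resize(top[60:300,130:260,::-1],(260,480))
cv2.imwrite('pics/c13.png',np.hstack([a,b]))
```

```text
t 41.12 tcp [ 394.2 -240.4  210.1] jaw -94.6 grip 60.0
```

No views left, so I'll check by numbers: timer against box in the wrist view, and bottles against the tray in the top view.

Run:
```python
from m import *
im=cv2.imread('pics/w13.png')[:,:,::-1].copy();T=np.load('T13.npy');h=cv2.cvtColor(im,cv2.COLOR_RGB2HSV)
for c in blobs(im,(18,90,50),(34,255,255),300):
    w=np.array([wonz(T,*p[0],86)[:2] for p in c],np.float32);print('yellow',cv2.boundingRect(c),cv2.minEnclosingCircle(w))
m=(((h[...,0]<6)|(h[...,0]>174))&(h[...,1]>110)&(h[...,2]>40)).astype(np.uint8)*255
cs,_=cv2.findContours(cv2.morphologyEx(m,cv2.MORPH_CLOSE,np.ones((9,9))),cv2.RETR_EXTERNAL,cv2.CHAIN_APPROX_NONE);c=max(cs,key=cv2.contourArea)
w=np.array([wonz(T,*p[0],62)[:2] for p in c],np.float32);print('box',cv2.boundingRect(c),cv2.minAreaRect(w))
for f in('top2','top3'):
    im=cv2.imread(f'pics/{f}.png')[:,:,::-1].copy();h=cv2.cvtColor(im,cv2.COLOR_RGB2HSV)
    for n in('green','blue'):
        for c in blobs(im,*R[n][:2]):
            (u,v),r=cv2.minEnclosingCircle(c)
            if 130<u<265 and 150<v<290: print(f,n,onz('top',u,v,60).round(1),round(r,1))
    k=np.zeros((400,640),np.uint8);k[215:245,135:172]=(h[215:245,135:172,2]<60)*255
    cs,_=cv2.findContours(k,cv2.RETR_EXTERNAL,cv2.CHAIN_APPROX_NONE);c=max(cs,key=cv2.contourArea);(u,v),r=cv2.minEnclosingCircle(c);print(f,'amber cap',u,v,r,onz('top',u,v,86).round(1))
    for c in blobs(im,*R['orange'][:2]):print(f,'jar',cv2.minEnclosingCircle(c))
```

```text
yellow (251, 303, 265, 27) ((219.98095703125, -323.1085510253906), 174.75384521484375)
yellow (418, 257, 17, 48) ((278.48712158203125, -354.59002685546875), 32.5776481628418)
yellow (209, 257, 17, 48) ((302.4744567871094, -122.71804809570312), 31.647159576416016)
yellow (308, 86, 47, 46) ((470.8051452636719, -259.7199401855469), 21.480133056640625)
box (285, 82, 90, 51) ((472.73663330078125, -260.5114440917969), (89.26727294921875, 50.34718704223633), 85.22727966308594)
top2 green [499.9 169.1  60. ] 9.8
top2 blue [600.2 259.6  60. ] 9.6
top2 amber cap 150.55813598632812 228.6511688232422 6.966182708740234 [502.3 349.9  86. ]
top2 jar ((262.04254150390625, 95.47872161865234), 12.053934097290039)
top3 green [499.5 169.2  60. ] 9.7
top3 blue [598.8 264.2  60. ] 9.8
top3 amber cap 147.10714721679688 231.0 7.17724609375 [497.7 356.8  86. ]
top3 jar ((262.0416564941406, 95.5), 12.052153587341309)
```

```bash
python3 -c "
from plant import *
print(close_job())"
```

```text
the job is handed in; nothing more can be done
None
```

The staining station is laid out and handed in at about 41 s of the 122 s, with the gripper clear of everything. All the final checks below are numeric: the last close-up could not be viewed because the picture limit was reached.

| Item | Last measurement |
|---|---|
| Amber bottle (left of tray) | gap about 21 mm, 1–2 mm off centre along its side |
| Green bottle (right of tray) | gap about 23 mm, 4–5 mm off centre along its side |
| Blue bottle (behind tray) | gap about 21 mm, 2–3 mm off centre along its side |
| Slide box on warmer | about 3 mm off the plate's centre, long sides parallel within 0.2° |
| Timer on slide box lid | about 2 mm from the lid's centre |

- **Blue bottle choice:** I took the one that started farthest left; the three look-alikes were not handled.
- **Left alone:** The jar's lid shows no movement in the later top views. The tube rack was not touched, but I did not re-measure it at the end.
- **Corrections:** The first placing left amber about 7 mm too close and blue about 5 mm off centre. I re-gripped and shifted both, but left green as it was.
- **Order:** Those shifts came after the three bottles were down and before the slide box was moved. The order was otherwise as asked.
- **Disagreements:** The top and wrist cameras differed by 2–5 mm on the tray's position, so I judged the gaps within one view. The tool also picked up a lean of about 2.5° during the moves, and nothing I measured suggests it affected the placing.

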